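# Lean the cricket picture on its display ledge

## Task

Take the small framed cricket picture out of the white slotted rack and lean it back on the wooden display ledge: its foot on the ledge's floor close behind the low front lip, about the middle of the ledge's length, its top resting back against the edge of the tall back rest, right way up with the picture side facing out over the lip. Keep hold of it until it leans; do not drop it in or let it topple back, and leave the ball in its cup, the spike key and the bails where they are.

Things in the scene. Friction and masses are not known exactly. Their poses are not given: they have to be found in the camera images.
- picture: framed picture, rigid slab 10 thick (x) x 130 wide (y) x 180 tall (z), about 0.2 kg, dark wood frame; the green, blue and sand-coloured cricket scene is on its +x face; back plain plywood. Origin: centre of its underside (bottom edge); x points out of the picture face, z up along the picture. It starts upright in the rack's slot, picture side to +x.
- rack: white plastic rack, fixed: base 90 (x) x 150 (y) x 12 high, with two upright walls along y, 6 thick, their tops 57 above the shelf, leaving a slot 16 wide centred on the origin. The picture stands in the slot on the base, 12 above the shelf. Origin: centre of its underside, z up.
- ledge: display ledge, light wood, fixed: floor board 150 (x) x 220 (y) x 12 thick. Low front lip along y on the +x side: inner face x = 45, 12 thick, top at z 28. Tall back rest along y on the -x side: face towards the lip x = -27, 12 thick, top at z 125. Picture foot at the lip, back on the rest's top edge: leans 29 degrees from vertical, top towards -x. Origin: centre of its underside, z up.
- cup: bystander: stainless steel ball holder cup, 76 across, 45 high, loose. Origin: centre of its underside.
- ball_center (a point): bystander: centre of the red tennis ball, 66 across, sitting in the steel cup (top about 70 above the shelf).
- spike_key: bystander: orange plastic spike key lying flat, T-shaped, 87 long (x) x 46 wide x 8 high, loose. Origin: under its middle.
- bails: bystander: three pale wooden bails side by side in a black clip, 105 long (x) x 36 wide x 13 high, lying on the shelf in front of the ledge's lip. Origin: centre of its underside.
There are look-alikes about, which are no part of the job. Leave any yellow look-alike of the picture alone.

How it is judged (in metres and radians):
At the end, for the whole second after the job is handed in: Picture released, at rest, leaning back 20 to 38 degrees, picture side out; foot within 10 mm of the ledge floor, its centre at ledge x 20 to 50 mm, within 30 mm of the middle, parallel within 11 degrees; cup, key and bails within 30 mm of their starts, ball in cup (angle between picture's own z axis and vertical between 0.35 and 0.66 rad and angle between picture's own x axis and vertical below 1.25 rad and angle between the y axis of picture and the y axis of ledge, either way round below 0.2 rad and x of picture in the frame of ledge between 0.02 and 0.05 m and y of picture in the frame of ledge between -0.03 and 0.03 m and z of picture in the frame of ledge between 0.008 and 0.024 m and linear speed of picture below 0.02 m/s and angular speed of picture below 0.1 rad/s and distance of each of cup, spike_key, bails from where it was at the start of the episode below 0.03 m and horizontal distance between ball_center and cup below 0.012 m and height (world z) of ball_center below 0.05 m); the robot touches nothing.
It fails at once if the picture is let topple back on to the back rest (it turns faster than 3.5 rad/s at the ledge) (horizontal distance between picture and ledge below 0.1 m and height (world z) of picture below 0.06 m and angular speed of picture above 3.5 rad/s).
It fails at once if the picture is dropped on to the ledge (its foot moves faster than 0.7 m/s at the ledge) (horizontal distance between picture and ledge below 0.1 m and height (world z) of picture below 0.06 m and linear speed of picture above 0.7 m/s).
It fails at once if the cup or the ball in it is moved more than 30 mm (distance of any of cup, ball_center from where it was at the start of the episode above 0.03 m).
It fails at once if the spike key is moved more than 30 mm (distance of spike_key from where it was at the start of the episode above 0.03 m).
It fails at once if the bails are moved more than 30 mm (distance of bails from where it was at the start of the episode above 0.03 m).
It also fails if it takes over 38 s, if anything falls off the work surface, if the arm or the gripper's body presses on something with over 40 N, if the wrist force passes 120 N, or if a joint passes its speed limit or range.

## Robot

A 6-joint arm with a two-finger parallel gripper is mounted at the origin on the work surface. World frame = base frame: x ahead of the robot, y to its left, z up, the work surface at z = 0. Lengths are in m, angles in degrees, forces in N, time in s.
With the tool pointing down it reaches from about 0.375 to 0.9 m from the base axis. Payload 3.1 kg.
Tool frame: the origin (TCP) lies at the very end of the fingers, on their centre line; the grasp point (between the pads) lies 19 mm behind it; z points along the fingers, y is the line along which they close (so a half turn about z gives the same grasp; the last joint's range is limited). The gripper opens to 87 mm and grips with 3 to 60 N. Pads are 19 mm wide; open, the fingers measure 117 mm over their backs; the gripper's body (75 mm by 190 mm) begins 51 mm behind the grasp point.
Start: joints at [54.402, 30.224, 82.088, -0, 67.689, -10.227], TCP at [0.268, 0.565, 0.223] pointing down, gripper open.
Joint ranges: [-176.69, 176.69], [-43.24, 126.21], [12.49, 139.97], [-82, 262], [0, 151.66], [-163.58, 163.58]. Speed limits (degrees/s): [159.86, 159.86, 180, 180, 180, 180].

## Interface

Orientations are given as a 3x3 rotation matrix whose columns are the frame's x, y, z axes.
In Python, from rig import bot gives the robot as it stands.
- The arm moves only by the tool move_arm, never from a script. Its argument "increments" is a list of rows, each an object with "xyz": the shift along the tool's x, y, z in mm, a list of three; "roll": the turn about the tool's z in rad; "grip": the opening in per cent of the stroke, from 0 (shut) to 100 (fully open). A call has 1 to 5 rows; each row shifts and turns the commanded pose from where the row before left it, along the tool's axes as they then stand; what a row does not reach is not made up. A row lasts 1/12 s, in which the tool goes at most 41.7 mm and 7.16 degrees, less where a joint would pass 70% of its speed; a pose out of reach is approached as far as the arm can. A call is refused whole if a number of a shift passes 41.7 or a number of a turn 0.125, either way. A call with a gripper value outside its range is refused whole. The fingers move at their own pace and stop on an object; the grip force is fixed at half the most. Time passes only in rows, so rows that do not move let the fingers close. It gives the time, the measured TCP pose, the force, the opening and the grip force at its end, in the units of the state.
- bot.read_state(): the state, without advancing time (a new reading comes with each control period).
- bot.capture(name): name is "scene" or "side" or "wrist"; returns (picture, depth): 420x560x3 uint8, red, green, blue; 420x560 float32, m along the optical axis (not along the pixel's ray), 0 where there is no reading.
- bot.camera_model(name): a dict with "intrinsics" (3x3 intrinsics, pixels), "rvec" (rotation vector, rad) and "tvec" (3), from world to camera coordinates, as OpenCV has them; the wrist camera has in their place "tool_from_camera" (4x4, takes a point from camera to tool coordinates, whose origin is the TCP and whose axes are the flange's). Camera axes: x right, y down, z forward; pixel columns grow to the right and rows downward; lengths in m; the calibration is good to about 2 mm. The wrist camera is an equidistant fisheye: a pixel r from the principal point sees the ray r / f radians off the axis. A picture is of the moment at which its call begins: read the wrist's pose just before it. camera_model takes no time and is no camera call.
- bot.hand_in(): hands the job in; it is judged then, once.
Trained networks look in the newest picture that a camera, given by its name, has taken for a name from the list of things; names that differ only in an ending like _2 or _b are one class to them, and where a whole thing is asked for, a point or a joint stands for the part that bears it (a point fixed in the world has none). Each returns a list of dicts, best first, with "conf" (0 to 1); they miss things now and then, are a little off and sometimes report something else, mostly with a low value. They report only what shows in the picture. A call takes as long as a camera call. They do not tell look-alikes from the thing itself.
- bot.spot_in(label, camera): "at" ([x, y, z] in m, in the coordinates of the camera as it stood for that picture, good to about 4 mm: the middle of the surface that is visible of it).
- bot.trace(label, camera): "mask" (420x560 bool, what is visible of it).
The state is a dict: "time_s": time; "joint_positions": joint angles; "qvel": joint speeds; "tau": joint torques, N m; "position": TCP position; "tcp_rot": TCP orientation; "force": force on the tool from outside, world axes, zero at the start; "moment": the same for the moment, N m; "opening": opening from 0.0 (shut) to 1.0 (fully open); "grasp_force": force on a finger pad.
Only numpy, scipy, OpenCV 4.12 (cv2) and the standard library are available. Lean on these libraries where they do the work, as an engineer would, in place of code of your own. Each camera call takes 0.05 s, during which the arm holds its last target. There are 200 camera calls.

## Working session

There is one attempt and no reset: what is moved stays moved. The work goes in short steps, Python scripts to look and compute and a tool call to move; the robot and the scene stay as the last step left them, time stands still between calls to the robot, and variables do not carry over. Pictures are saved under pics/ and viewed, at most 10 in all, crops included, and the job is handed in when it is done.

Besides the shell and the picture viewer there is one more tool, called after "Call:" as name(argument=value, ...), one argument or row to a line, values as JSON. move_arm: Moves the arm, as the interface text tells. Its arguments: {"type":"object","properties":{"increments":{"type":"array"}},"required":["increments"]}

```bash
mkdir -p pics; cat > h.py <<'E'
import numpy as np, cv2
from rig import bot
def w2c(n):
    m=bot.camera_model(n);R=cv2.Rodrigues(np.array(m['rvec'],float))[0];return np.array(m['intrinsics']),R,np.array(m['tvec'],float).ravel()
def toworld(n,p):
    K,R,t=w2c(n);return R.T@(np.asarray(p).ravel()-t)
def cloud(n,d,mask):
    K,R,t=w2c(n);v,u=np.nonzero(mask&(d>0));z=d[v,u]
    c=np.stack([(u-K[0,2])/K[0,0]*z,(v-K[1,2])/K[1,1]*z,z],1);return (c-t)@R
E
python3 - <<'E'
from h import *
np.set_printoptions(precision=3,suppress=True)
ims=[]
for n in('scene','side'):
    im,d=bot.capture(n);ims.append(im);np.savez(f'{n}.npz',im=im,d=d)
    for l in('picture','rack','ledge','cup','ball_center','spike_key','bails'):
        for r in bot.spot_in(l,n):
            K,R,t=w2c(n);p=np.array(r['at']);q=K@p;print(n,l,round(r['conf'],2),toworld(n,p),(q[:2]/q[2]).round())
    cv2.imwrite(f'pics/{n}0.png',im[:,:,::-1])
    print(n,-w2c(n)[1].T@w2c(n)[2])
print(bot.read_state())
E
```

```text
scene picture 0.96 [0.493 0.441 0.105] [333. 123.]
scene picture 0.78 [0.516 0.233 0.128] [308. 143.]
scene rack 0.89 [0.528 0.216 0.007] [308. 189.]
scene ledge 0.83 [ 0.58  -0.268  0.025] [200. 324.]
scene cup 0.6 [ 0.637 -0.013  0.028] [305. 245.]
scene ball_center 0.89 [0.631 0.002 0.059] [306. 228.]
scene spike_key 0.5 [0.412 0.003 0.006] [221. 218.]
scene bails 0.64 [ 0.729 -0.277  0.005] [278. 378.]
scene [ 0.904 -0.566  0.532]
side picture 0.77 [0.478 0.442 0.121] [308. 390.]
side picture 0.74 [0.509 0.276 0.147] [298. 271.]
side picture 0.18 [ 0.571 -0.211  0.007] [292. 143.]
side rack 0.69 [0.523 0.268 0.014] [288. 307.]
side ledge 0.81 [ 0.569 -0.212  0.01 ] [293. 142.]
side cup 0.78 [0.614 0.049 0.025] [259. 209.]
side ball_center 0.75 [0.619 0.029 0.057] [258. 192.]
side spike_key 0.82 [0.412 0.01  0.009] [351. 210.]
side bails 0.86 [ 0.725 -0.27   0.014] [239. 123.]
side [0.492 0.622 0.671]
{'time_s': 0.8, 'joint_positions': array([ 54.404,  30.221,  82.087,   0.002,  67.691, -10.229]), 'qvel': array([-0.083, -0.021, -0.04 ,  0.028, -0.004, -0.07 ]), 'tau': array([ -0.   , -43.995, -17.698,   0.063,   0.05 ,   0.   ]), 'position': array([0.268, 0.565, 0.223]), 'tcp_rot': array([[-0.904,  0.428, -0.   ],
       [ 0.428,  0.904,  0.   ],
       [ 0.   ,  0.   , -1.   ]]), 'force': array([-0.698,  0.343, -0.008]), 'moment': array([-0.   , -0.015,  0.013]), 'grasp_force': 0.0, 'opening': 0.9995580218207757}
```

View pics/scene0.png

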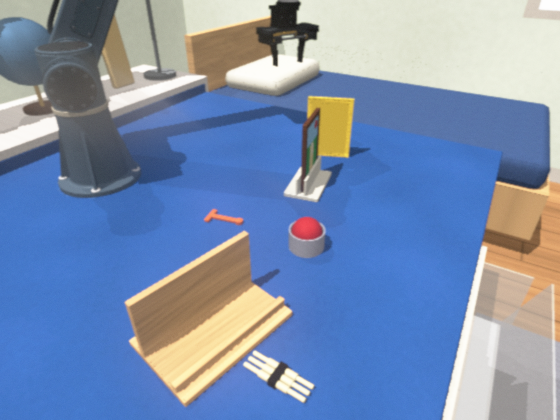

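View pics/side0.png

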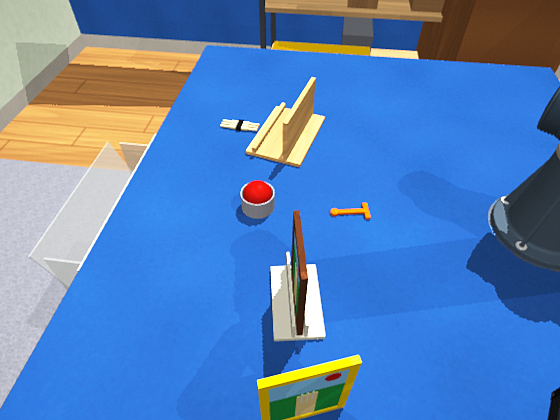

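Picture candidates are the dark-framed one standing in the white rack, scene (308,143) and side (298,271), and a yellow-framed one, scene (333,123) and side (308,390). The dark frame in the rack fits the description and the yellow one is the look-alike. The ledge is at scene (200,324) with its lip towards the camera. The bails are at (278,378), the cup at (307,237) and the key at (221,218).

```bash
cat > m.py <<'E'
from h import *
np.set_printoptions(precision=3,suppress=True)
def rect(p,s=''):
    r=cv2.minAreaRect((p[:,:2]*1000).astype(np.float32));print(s,len(p),'c',np.round(r[0],1),'size',np.round(r[1],1),'ang',round(r[2],1))
for n in('scene','side'):
    im,d=bot.capture(n)
    for r in bot.trace('ledge',n)[:1]:
        p=cloud(n,d,cv2.erode(r['mask'].astype(np.uint8),np.ones((3,3)))>0)
        for a,b,s in((-.02,.018,'floor'),(.024,.034,'lip top'),(.119,.135,'rest top'),(.04,.115,'rest face'),(-.1,.3,'all')):
            q=p[(p[:,2]>a)&(p[:,2]<b)]
            if len(q)>10:rect(q,n+' ledge '+s)
    for r in bot.trace('picture',n)[:2]:
        p=cloud(n,d,cv2.erode(r['mask'].astype(np.uint8),np.ones((2,2)))>0)
        print(n,'pic conf',r['conf'],p.min(0),p.max(0),np.median(p,0))
        for a,b,s in((.07,.18,'body'),(.186,.2,'top')):
            q=p[(p[:,2]>a)&(p[:,2]<b)]
            if len(q)>10:rect(q,n+' pic '+s)
    for r in bot.trace('rack',n)[:1]:
        p=cloud(n,d,r['mask']);rect(p[(p[:,2]<.02)],n+' rack base')
    if n=='side':cv2.imwrite('pics/crop.png',cv2.resize(im[190:360,230:390],None,fx=3,fy=3)[:,:,::-1])
E
python3 m.py
```

```text
scene ledge floor 6723 c [ 591.9 -251.7] size [219.  148.1] ang 76.7
scene ledge lip top 1533 c [ 599.2 -254.9] size [216.7  97.6] ang 76.5
scene ledge rest top 928 c [ 559.  -245.5] size [215.2  14.5] ang 76.7
scene ledge rest face 4316 c [ 563.5 -246. ] size [217.4  11.9] ang 74.6
scene ledge all 14690 c [ 592.2 -251.9] size [219.2 148. ] ang 76.5
scene pic conf 0.72 [ 0.144  0.279 -0.232] [0.542 1.58  0.192] [0.495 0.44  0.105]
scene pic body 1310 c [480.9 434.6] size [129.5  12.8] ang 21.0
scene pic conf 0.62 [ 0.456  0.187 -0.002] [0.53  0.421 0.192] [0.516 0.241 0.123]
scene pic body 597 c [512.7 252.3] size [  8.5 131.8] ang 10.4
scene pic top 54 c [515. 247.] size [  4.7 115.1] ang 11.0
scene rack base 753 c [505.1 266. ] size [ 97.9 195.4] ang 10.6
side ledge floor 1569 c [ 590.3 -247.3] size [218.8 143.8] ang 76.7
side ledge lip top 309 c [ 601.1 -246.4] size [210.8  97.5] ang 77.1
side ledge rest top 222 c [ 559.9 -237.1] size [207.7  13.6] ang 76.4
side ledge rest face 719 c [ 555.  -235.5] size [212.1  12.3] ang 73.8
side ledge all 3022 c [ 590.3 -247.3] size [218.8 143.8] ang 76.7
side pic conf 0.97 [0.493 0.193 0.012] [0.526 0.319 0.194] [0.507 0.281 0.151]
side pic body 548 c [509.8 259.4] size [ 10.2 120.9] ang 11.5
side pic top 482 c [510.4 255.3] size [ 10.1 127.8] ang 11.4
side pic conf 0.77 [ 0.391  0.351 -0.002] [0.541 0.467 0.182] [0.478 0.441 0.12 ]
side pic body 2965 c [479.  439.3] size [130.2  10.2] ang 21.5
side rack base 2315 c [511.7 244.5] size [ 91.6 158.7] ang 11.0
```

View pics/crop.png

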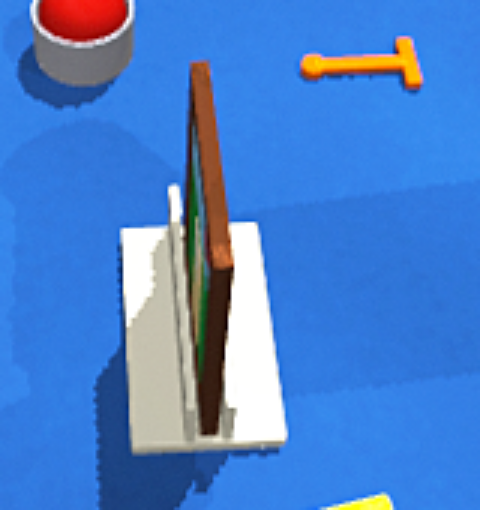

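The crop shows the dark-framed picture in the white rack, with its scene side to the left (+x), so this is the target. The picture's centre is about (0.512, 0.253), yaw about 11.2°, top at 0.192. The ledge's centre is about (0.5915, -0.2505), yaw about -13.3°. Both fit the given sizes.

Call:
move_arm(
  increments=[
    {"xyz": [0, 0, 0], "roll": 0.1165, "grip": 100},
    {"xyz": [0, 0, 0], "roll": 0.1165, "grip": 100},
    {"xyz": [0, 0, 0], "roll": 0.1165, "grip": 100},
    {"xyz": [0, 0, 0], "roll": 0.1165, "grip": 100},
    {"xyz": [0, 0, 0], "roll": 0.1165, "grip": 100},
  ],
)

```text
time_s: 1.62
position: [0.2677, 0.5647, 0.2226]
tcp_rot: [[-0.514, 0.858, -0.0], [0.858, 0.514, 0.0], [0.0, -0.0, -1.0]]
force: [0.2, -0.9, -0.3]
opening: 1.001
grasp_force: 0.0
```

Call:
move_arm(
  increments=[
    {"xyz": [0, 0, 0], "roll": 0.1165, "grip": 100},
    {"xyz": [0, 0, 0], "roll": 0.1165, "grip": 100},
    {"xyz": [0, 0, 0], "roll": 0.1165, "grip": 100},
    {"xyz": [0, 0, 0], "roll": 0, "grip": 100},
  ],
)

```text
time_s: 1.95
position: [0.2678, 0.5647, 0.2225]
tcp_rot: [[-0.193, 0.981, 0.0], [0.981, 0.193, 0.0], [0.0, 0.0, -1.0]]
force: [0.0, 0.2, 0.0]
opening: 0.998
grasp_force: 0.0
```

Call:
move_arm(
  increments=[
    {"xyz": [-35, 18, 0], "roll": 0, "grip": 100},
    {"xyz": [-35, 18, 0], "roll": 0, "grip": 100},
    {"xyz": [-35, 18, 0], "roll": 0, "grip": 100},
    {"xyz": [-35, 18, 0], "roll": 0, "grip": 100},
    {"xyz": [-35, 18, 0], "roll": 0, "grip": 100},
  ],
)

```text
time_s: 2.37
position: [0.3909, 0.4093, 0.2227]
tcp_rot: [[-0.199, 0.98, 0.0], [0.98, 0.199, 0.0], [0.0, 0.0, -1.0]]
force: [1.8, -0.1, -0.1]
opening: 1.002
grasp_force: 0.0
```

Call:
move_arm(
  increments=[
    {"xyz": [-35, 18, 0], "roll": 0, "grip": 100},
    {"xyz": [-35, 18, 0], "roll": 0, "grip": 100},
    {"xyz": [-35, 18, 0], "roll": 0, "grip": 100},
    {"xyz": [-35, 18, 0], "roll": 0, "grip": 100},
    {"xyz": [0, 0, 0], "roll": 0, "grip": 100},
  ],
)

```text
time_s: 2.78
position: [0.4934, 0.2821, 0.2229]
tcp_rot: [[-0.192, 0.981, 0.005], [0.981, 0.192, -0.002], [-0.003, 0.004, -1.0]]
force: [0.4, 0.2, 0.4]
opening: 0.999
grasp_force: 0.0
```

Call:
move_arm(
  increments=[
    {"xyz": [-16, 6.3, 0], "roll": 0, "grip": 100},
    {"xyz": [-16, 6.3, 0], "roll": 0, "grip": 100},
    {"xyz": [0, 0, 0], "roll": 0, "grip": 100},
  ],
)

```text
time_s: 3.03
position: [0.5084, 0.2564, 0.2226]
tcp_rot: [[-0.195, 0.981, 0.001], [0.981, 0.195, -0.001], [-0.001, 0.001, -1.0]]
force: [0.5, 0.2, -0.3]
opening: 1.004
grasp_force: 0.0
```

Call:
move_arm(
  increments=[
    {"xyz": [0, 0, 20], "roll": 0, "grip": 100},
    {"xyz": [0, 0, 20], "roll": 0, "grip": 100},
    {"xyz": [0, 0, 20], "roll": 0, "grip": 50},
    {"xyz": [0, 0, 8], "roll": 0, "grip": 40},
    {"xyz": [0, 0, 0], "roll": 0, "grip": 40},
  ],
)

```text
time_s: 3.45
position: [0.5045, 0.2587, 0.1526]
tcp_rot: [[-0.197, 0.98, -0.005], [0.981, 0.197, -0.001], [-0.0, -0.005, -1.0]]
force: [-0.6, 0.1, 0.8]
opening: 0.855
grasp_force: 0.0
```

```bash
python3 - <<'E'
from h import *
im,d=bot.capture('side')
cv2.imwrite('pics/g.png',cv2.resize(im[150:360,200:400],None,fx=2.5,fy=2.5)[:,:,::-1])
s=bot.read_state();print(s['time_s'],s['position'],s['opening'],s['force'])
for r in bot.trace('picture','side')[:2]:
    p=cloud('side',d,r['mask']);q=p[(p[:,2]>.184)&(p[:,2]<.2)]
    if len(q)>10:print(cv2.minAreaRect((q[:,:2]*1000).astype(np.float32)))
E
```

```text
3.5 [0.50563936 0.25890335 0.15392487] 0.8059768357573431 [ 0.20569608  0.44942594 -0.77214281]
((506.3981018066406, 276.004638671875), (9.893415451049805, 86.08657836914062), 11.288722038269043)
```

View pics/g.png

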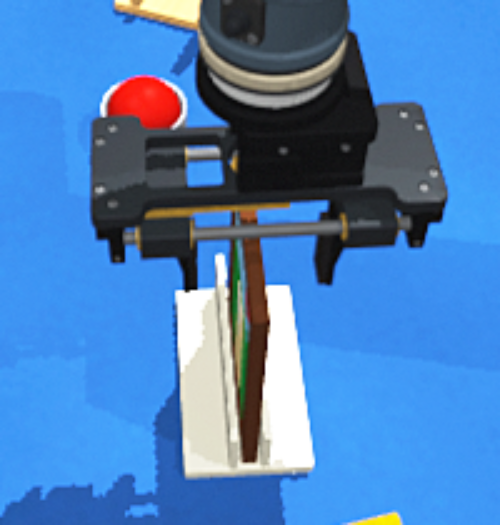

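The picture stands between the open fingers, crop (250,250), and the jaw line matches its normal. I'll shift about 4.5 mm towards +x, close and lift.

Call:
move_arm(
  increments=[
    {"xyz": [-4.5, 4, -1], "roll": 0, "grip": 40},
    {"xyz": [0, 0, 0], "roll": 0, "grip": 30},
    {"xyz": [0, 0, 0], "roll": 0, "grip": 20},
    {"xyz": [0, 0, 0], "roll": 0, "grip": 20},
    {"xyz": [0, 0, 0], "roll": 0, "grip": 20},
  ],
)

```text
time_s: 3.97
position: [0.5116, 0.2547, 0.156]
tcp_rot: [[-0.195, 0.981, 0.001], [0.981, 0.195, 0.0], [0.0, 0.001, -1.0]]
force: [1.4, 0.5, -0.2]
opening: 0.384
grasp_force: 0.0
```

Call:
move_arm(
  increments=[
    {"xyz": [0, 0, 0], "roll": 0, "grip": 20},
    {"xyz": [0, 0, 0], "roll": 0, "grip": 20},
    {"xyz": [0, 0, 0], "roll": 0, "grip": 20},
    {"xyz": [0, 0, 0], "roll": 0, "grip": 0},
    {"xyz": [0, 0, 0], "roll": 0, "grip": 0},
  ],
)

```text
time_s: 4.38
position: [0.5113, 0.2547, 0.1555]
tcp_rot: [[-0.195, 0.981, -0.0], [0.981, 0.195, -0.0], [-0.0, -0.0, -1.0]]
force: [-0.8, -0.1, 0.3]
opening: 0.123
grasp_force: 0.1
```

Call:
move_arm(
  increments=[
    {"xyz": [0, 0, 0], "roll": 0, "grip": 0},
    {"xyz": [0, 0, 0], "roll": 0, "grip": 0},
    {"xyz": [0, 0, 0], "roll": 0, "grip": 0},
    {"xyz": [0, 0, 0], "roll": 0, "grip": 0},
    {"xyz": [0, 0, 0], "roll": 0, "grip": 0},
  ],
)

```text
time_s: 4.8
position: [0.5111, 0.2547, 0.1555]
tcp_rot: [[-0.195, 0.981, -0.001], [0.981, 0.195, -0.0], [-0.0, -0.001, -1.0]]
force: [-0.9, -0.3, 0.1]
opening: 0.115
grasp_force: 30.0
```

Call:
move_arm(
  increments=[
    {"xyz": [0, 0, -20], "roll": 0, "grip": 0},
    {"xyz": [0, 0, -30], "roll": 0, "grip": 0},
    {"xyz": [0, 0, -35], "roll": 0, "grip": 0},
    {"xyz": [0, 0, -35], "roll": 0, "grip": 0},
    {"xyz": [0, 0, -20], "roll": 0, "grip": 0},
  ],
)

```text
time_s: 5.22
position: [0.5128, 0.2552, 0.2991]
tcp_rot: [[-0.195, 0.981, 0.005], [0.981, 0.195, 0.002], [0.0, 0.006, -1.0]]
force: [-0.2, 0.3, -2.5]
opening: 0.114
grasp_force: 30.0
```

Call:
move_arm(
  increments=[
    {"xyz": [0, 0, 0], "roll": 0.107, "grip": 0},
    {"xyz": [0, 0, 0], "roll": 0.107, "grip": 0},
    {"xyz": [0, 0, 0], "roll": 0.107, "grip": 0},
    {"xyz": [0, 0, 0], "roll": 0.107, "grip": 0},
    {"xyz": [0, 0, 0], "roll": 0, "grip": 0},
  ],
)

```text
time_s: 5.63
position: [0.5111, 0.2546, 0.295]
tcp_rot: [[0.232, 0.973, -0.001], [0.973, -0.232, -0.0], [-0.0, -0.001, -1.0]]
force: [-0.3, 0.1, -3.6]
opening: 0.116
grasp_force: 30.0
```

```bash
python3 - <<'E'
from h import *
np.set_printoptions(precision=3,suppress=True)
im,d=bot.capture('scene')
cv2.imwrite('pics/l.png',im[:,:,::-1])
s=bot.read_state();print(s['time_s'],s['position'],s['tcp_rot'],s['opening'],s['force'])
E
```

```text
5.6833 [0.511 0.255 0.295] [[ 0.228  0.974 -0.001]
 [ 0.974 -0.228 -0.   ]
 [-0.    -0.001 -1.   ]] 0.10863984062958368 [ 0.325 -0.615 -2.372]
```

View pics/l.png

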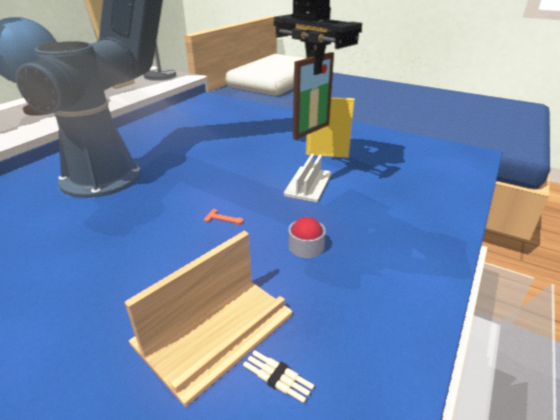

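The picture is held right way up, scene side towards +x, at (315,95), and the other things have not moved. I'll carry it to above the ledge at about (0.6265, -0.260).

Call:
move_arm(
  increments=[
    {"xyz": [-10, 5, 0], "roll": 0, "grip": 0},
    {"xyz": [-20, 10, 0], "roll": 0, "grip": 0},
    {"xyz": [-30, 14.5, 0], "roll": 0, "grip": 0},
    {"xyz": [-30, 14.5, 0], "roll": 0, "grip": 0},
    {"xyz": [-30, 14.5, 0], "roll": 0, "grip": 0},
  ],
)

```text
time_s: 6.1
position: [0.5408, 0.1226, 0.2954]
tcp_rot: [[0.227, 0.974, -0.0], [0.974, -0.227, -0.001], [-0.001, 0.0, -1.0]]
force: [0.1, 0.4, -2.3]
opening: 0.114
grasp_force: 30.0
```

Call:
move_arm(
  increments=[
    {"xyz": [-30, 14.5, 0], "roll": 0, "grip": 0},
    {"xyz": [-30, 14.5, 0], "roll": 0, "grip": 0},
    {"xyz": [-30, 14.5, 0], "roll": 0, "grip": 0},
    {"xyz": [-30, 14.5, 0], "roll": 0, "grip": 0},
    {"xyz": [-30, 14.5, 0], "roll": 0, "grip": 0},
  ],
)

```text
time_s: 6.52
position: [0.5766, -0.0407, 0.2954]
tcp_rot: [[0.228, 0.974, -0.0], [0.974, -0.228, -0.0], [-0.0, -0.0, -1.0]]
force: [0.5, -0.4, -2.5]
opening: 0.114
grasp_force: 30.0
```

Call:
move_arm(
  increments=[
    {"xyz": [-30, 14.5, 0], "roll": 0, "grip": 0},
    {"xyz": [-30, 14.5, 0], "roll": 0, "grip": 0},
    {"xyz": [-30, 14.5, 0], "roll": 0, "grip": 0},
    {"xyz": [-30, 14.5, 0], "roll": 0, "grip": 0},
    {"xyz": [-20, 10, 0], "roll": 0, "grip": 0},
  ],
)

```text
time_s: 6.93
position: [0.6108, -0.1946, 0.2951]
tcp_rot: [[0.23, 0.973, 0.0], [0.973, -0.23, -0.002], [-0.002, 0.001, -1.0]]
force: [0.3, 0.2, -2.4]
opening: 0.112
grasp_force: 30.0
```

Call:
move_arm(
  increments=[
    {"xyz": [-10, 5, 0], "roll": 0, "grip": 0},
    {"xyz": [0, 0, 0], "roll": 0, "grip": 0},
    {"xyz": [0, 0, 0], "roll": 0, "grip": 0},
  ],
)

```text
time_s: 7.18
position: [0.6127, -0.2007, 0.2949]
tcp_rot: [[0.23, 0.973, -0.001], [0.973, -0.23, 0.002], [0.001, -0.002, -1.0]]
force: [-0.2, 0.3, -2.3]
opening: 0.117
grasp_force: 30.0
```

```bash
cat > mm.py <<'E'
from h import *
np.set_printoptions(precision=3,suppress=True)
c=np.array([.5915,-.252]);X=np.array([.973,-.230]);Y=np.array([.230,.973])
s=bot.read_state();p=s['position'];print('t',s['time_s'],'tcp ledge',(p[:2]-c)@X,(p[:2]-c)@Y,p,s['tcp_rot'][:,1],s['force'],s['opening'])
for n in('scene','side'):
    im,d=bot.capture(n);np.savez(n+'.npz',im=im,d=d)
    for r in bot.trace('picture',n)[:3]:
        q=cloud(n,d,cv2.erode(r['mask'].astype(np.uint8),np.ones((3,3)))>0)
        l=np.c_[(q[:,:2]-c)@X,(q[:,:2]-c)@Y,q[:,2]]
        if abs(np.median(l[:,1]))>.15: continue
        l=l[(abs(l[:,0])<.2)&(abs(l[:,1])<.2)]
        m=np.median(l,0);l=l[abs(l[:,1]-m[1])<.1]
        A=np.c_[l[:,1:],np.ones(len(l))];w=np.linalg.lstsq(A,l[:,0],rcond=None)[0]
        for _ in range(5):
            k=abs(A@w-l[:,0])<.004;w=np.linalg.lstsq(A[k],l[k,0],rcond=None)[0]
        print(n,round(r['conf'],2),len(l),k.sum(),'x= %.3f y + %.3f z + %.4f'%tuple(w),'y',np.percentile(l[:,1],[1,99]),'z',np.percentile(l[:,2],[1,99]))
    L=bot.trace('ledge',n)
    if L:
        q=cloud(n,d,L[0]['mask']);l=np.c_[(q[:,:2]-c)@X,(q[:,:2]-c)@Y,q[:,2]]
        a=l[(l[:,2]>.121)&(l[:,2]<.13)];b=l[(l[:,2]>.026)&(l[:,2]<.031)&(l[:,0]>.03)]
        for z,e in((a,'rest top'),(b,'lip top')):
            if len(z)>20:print(n,e,np.percentile(z,[3,50,97],axis=0)[:,:2].ravel())
E
python3 mm.py
```

```text
t 7.1833 tcp ledge 0.008786206241222944 0.05480552988039861 [ 0.613 -0.201  0.295] [ 0.973 -0.23  -0.002] [-0.221  0.293 -2.341] 0.11700901841530746
scene 0.81 7747 7625 x= -0.002 y + 0.004 z + 0.0113 y [-0.01   0.116] z [0.156 0.331]
scene rest top [-0.04  -0.106 -0.033 -0.057 -0.028  0.006]
scene lip top [ 0.044 -0.104  0.05  -0.018  0.055  0.099]
side 0.94 1659 1548 x= 0.005 y + 0.005 z + 0.0037 y [-0.002  0.123] z [0.16  0.332]
side rest top [-0.04  -0.099 -0.035  0.014 -0.028  0.109]
side lip top [ 0.044 -0.098  0.049  0.013  0.056  0.105]
```

The ledge frame checks out: the rest top runs -40..-28 and the lip 44..56. The picture hangs vertical and parallel to the ledge. Next I shift it over the foot spot (x 36, y 0) and lower it.

Call:
move_arm(
  increments=[
    {"xyz": [-18, 9, 0], "roll": 0, "grip": 0},
    {"xyz": [-19, 9, 0], "roll": 0, "grip": 0},
    {"xyz": [-18, 9, 0], "roll": 0, "grip": 0},
    {"xyz": [0, 0, 0], "roll": 0, "grip": 0},
    {"xyz": [0, 0, 0], "roll": 0, "grip": 0},
  ],
)

```text
time_s: 7.9
position: [0.627, -0.2608, 0.2954]
tcp_rot: [[0.23, 0.973, -0.0], [0.973, -0.23, 0.001], [0.001, -0.0, -1.0]]
force: [-0.2, 0.9, -2.3]
opening: 0.111
grasp_force: 30.0
```

Call:
move_arm(
  increments=[
    {"xyz": [0, 0, 20], "roll": 0, "grip": 0},
    {"xyz": [0, 0, 20], "roll": 0, "grip": 0},
    {"xyz": [0, 0, 20], "roll": 0, "grip": 0},
    {"xyz": [0, 0, 20], "roll": 0, "grip": 0},
    {"xyz": [0, 0, 20], "roll": 0, "grip": 0},
  ],
)

```text
time_s: 8.32
position: [0.6268, -0.2587, 0.195]
tcp_rot: [[0.228, 0.974, -0.0], [0.974, -0.228, 0.001], [0.001, -0.0, -1.0]]
force: [0.7, 0.5, -1.9]
opening: 0.111
grasp_force: 30.0
```

```bash
python3 mm.py
```

```text
t 8.3167 tcp ledge 0.03590919653565388 0.0016101123834066093 [ 0.627 -0.259  0.195] [ 0.974 -0.228 -0.   ] [ 0.651  0.499 -1.937] 0.1105213240785419
scene 0.69 6293 6197 x= -0.004 y + 0.002 z + 0.0392 y [-0.063  0.063] z [0.057 0.231]
scene rest top [-0.04  -0.107 -0.033 -0.073 -0.028 -0.035]
scene lip top [ 0.044 -0.104  0.05  -0.019  0.055  0.101]
side 0.98 1213 1127 x= 0.006 y + 0.009 z + 0.0299 y [-0.056  0.068] z [0.058 0.23 ]
side rest top [-0.04  -0.094 -0.035  0.024 -0.029  0.11 ]
side lip top [0.044 0.042 0.049 0.077 0.055 0.111]
```

Call:
move_arm(
  increments=[
    {"xyz": [0, 0, 15], "roll": 0, "grip": 0},
    {"xyz": [0, 0, 12], "roll": 0, "grip": 0},
    {"xyz": [0, 0, 6], "roll": 0, "grip": 0},
    {"xyz": [0, 0, 3], "roll": 0, "grip": 0},
    {"xyz": [0, 0, 2], "roll": 0, "grip": 0},
  ],
)

```text
time_s: 9.03
position: [0.6308, -0.2626, 0.169]
tcp_rot: [[0.229, 0.973, 0.011], [0.973, -0.229, -0.007], [-0.004, 0.012, -1.0]]
force: [-6.1, 4.9, 44.0]
opening: 0.124
grasp_force: 30.2
```

Call:
move_arm(
  increments=[
    {"xyz": [0, 0, 0.5], "roll": 0, "grip": 0},
    {"xyz": [0, 0, 0.5], "roll": 0, "grip": 0},
    {"xyz": [0, 0, 0.5], "roll": 0, "grip": 0},
    {"xyz": [0, 0, 0], "roll": 0, "grip": 0},
  ],
)

```text
time_s: 9.37
position: [0.6309, -0.2626, 0.169]
tcp_rot: [[0.229, 0.973, 0.012], [0.973, -0.229, -0.008], [-0.005, 0.014, -1.0]]
force: [-6.7, 4.6, 39.6]
opening: 0.113
grasp_force: 30.2
```

Contact came 13 mm early, so I'm backing off and looking.

Call:
move_arm(
  increments=[
    {"xyz": [0, 0, -10], "roll": 0, "grip": 0},
    {"xyz": [0, 0, -5], "roll": 0, "grip": 0},
    {"xyz": [0, 0, 0], "roll": 0, "grip": 0},
  ],
)

```text
time_s: 9.62
position: [0.6278, -0.2611, 0.1729]
tcp_rot: [[0.23, 0.973, 0.003], [0.973, -0.23, -0.002], [-0.001, 0.003, -1.0]]
force: [0.1, 0.3, -3.1]
opening: 0.116
grasp_force: 30.0
```

```bash
python3 mm.py; python3 - <<'E'
from h import *
a=np.load('scene.npz')['im'][190:400,110:320];b=np.load('side.npz')['im'][60:200,210:350]
cv2.imwrite('pics/c.png',np.hstack([cv2.resize(a,(400,400)),cv2.resize(b,(400,400))])[:,:,::-1])
E
```

```text
t 9.6167 tcp ledge 0.03742354536622224 -0.00046848618083688036 [ 0.628 -0.261  0.173] [ 0.973 -0.23   0.003] [ 0.128  0.34  -3.069] 0.11642743918833665
scene 0.83 5980 5858 x= -0.002 y + -0.004 z + 0.0416 y [-0.065  0.061] z [0.036 0.211]
scene rest top [-0.039 -0.107 -0.032 -0.074 -0.028 -0.037]
scene lip top [ 0.044 -0.104  0.05  -0.019  0.055  0.098]
side 0.89 1146 1080 x= 0.007 y + 0.005 z + 0.0317 y [-0.061  0.066] z [0.036 0.208]
side rest top [-0.04  -0.1   -0.034  0.015 -0.028  0.109]
side lip top [ 0.032 -0.002  0.049  0.075  0.055  0.11 ]
```

View pics/c.png

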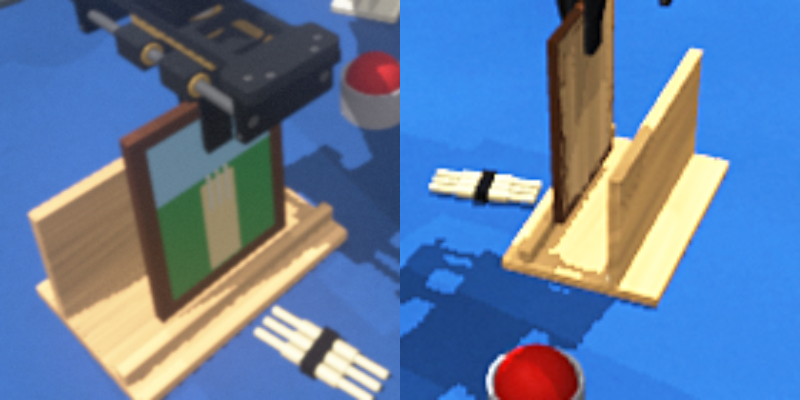

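The foot caught the lip's top: contact was at foot height about 26 mm, and the clearance was only about 3 mm. I'll move 6.5 mm towards the rest and lower more slowly.

Call:
move_arm(
  increments=[
    {"xyz": [0, -6.5, 0], "roll": 0, "grip": 0},
    {"xyz": [0, 0, 0], "roll": 0, "grip": 0},
    {"xyz": [0, 0, 3], "roll": 0, "grip": 0},
    {"xyz": [0, 0, 3], "roll": 0, "grip": 0},
    {"xyz": [0, 0, 0], "roll": 0, "grip": 0},
  ],
)

```text
time_s: 10.33
position: [0.6202, -0.2589, 0.1641]
tcp_rot: [[0.23, 0.973, -0.001], [0.973, -0.23, 0.001], [0.0, -0.001, -1.0]]
force: [-0.8, -0.9, -3.0]
opening: 0.112
grasp_force: 30.0
```

Call:
move_arm(
  increments=[
    {"xyz": [0, 0, 3], "roll": 0, "grip": 0},
    {"xyz": [0, 0, 2], "roll": 0, "grip": 0},
    {"xyz": [0, 0, 1], "roll": 0, "grip": 0},
    {"xyz": [0, 0, 0], "roll": 0, "grip": 0},
  ],
)

```text
time_s: 10.67
position: [0.6205, -0.259, 0.1586]
tcp_rot: [[0.23, 0.973, -0.001], [0.973, -0.23, 0.0], [0.0, -0.001, -1.0]]
force: [-0.4, -0.1, -2.8]
opening: 0.116
grasp_force: 30.0
```

Call:
move_arm(
  increments=[
    {"xyz": [0, 0, 1], "roll": 0, "grip": 0},
    {"xyz": [0, 0, 1], "roll": 0, "grip": 0},
    {"xyz": [0, 0, 0.5], "roll": 0, "grip": 0},
    {"xyz": [0, 0, 0], "roll": 0, "grip": 0},
  ],
)

```text
time_s: 11.0
position: [0.6206, -0.2591, 0.1564]
tcp_rot: [[0.23, 0.973, -0.0], [0.973, -0.23, 0.0], [0.0, -0.0, -1.0]]
force: [0.3, 0.4, -1.9]
opening: 0.11
grasp_force: 30.0
```

```bash
python3 mm.py
```

```text
t 11.0 tcp ledge 0.029953174549330427 -0.0002317758749293064 [ 0.621 -0.259  0.156] [ 0.973 -0.23  -0.   ] [ 0.325  0.444 -1.899] 0.10996395373537388
scene 0.66 5451 5396 x= -0.003 y + 0.000 z + 0.0334 y [-0.065  0.061] z [0.02  0.194]
scene rest top [-0.039 -0.107 -0.032 -0.076 -0.028 -0.041]
scene lip top [ 0.044 -0.102  0.05  -0.017  0.055  0.1  ]
side 0.67 980 950 x= 0.008 y + 0.002 z + 0.0266 y [-0.056  0.066] z [0.026 0.195]
side rest top [-0.04  -0.093 -0.035  0.016 -0.028  0.109]
side lip top [0.043 0.033 0.049 0.074 0.055 0.109]
```

Call:
move_arm(
  increments=[
    {"xyz": [0, 0, 0.7], "roll": 0, "grip": 0},
    {"xyz": [0, 0, 0.5], "roll": 0, "grip": 0},
    {"xyz": [0, 0, 0], "roll": 0, "grip": 0},
  ],
)

```text
time_s: 11.55
position: [0.6206, -0.2591, 0.1552]
tcp_rot: [[0.23, 0.973, -0.0], [0.973, -0.23, 0.0], [0.0, -0.0, -1.0]]
force: [-0.4, -0.3, -2.5]
opening: 0.108
grasp_force: 30.0
```

Call:
move_arm(
  increments=[
    {"xyz": [0, 0, 0], "roll": 0, "grip": 13},
    {"xyz": [0, 0, 0], "roll": 0, "grip": 14},
    {"xyz": [0, 0, 0], "roll": 0, "grip": 15},
    {"xyz": [0, 0, 0], "roll": 0, "grip": 16},
    {"xyz": [0, 0, 0], "roll": 0, "grip": 16},
  ],
)

```text
time_s: 11.97
position: [0.6209, -0.2593, 0.1557]
tcp_rot: [[0.23, 0.973, 0.001], [0.973, -0.23, -0.0], [-0.0, 0.001, -1.0]]
force: [0.2, 0.7, -0.5]
opening: 0.159
grasp_force: 0.0
```

```bash
python3 mm.py|grep -v top
```

```text
t 11.9667 tcp ledge 0.030235499174670995 -0.00030888716568813215 [ 0.621 -0.259  0.156] [ 0.973 -0.23   0.001] [ 0.195  0.689 -0.533] 0.15907003744173343
scene 0.6 5490 5399 x= -0.004 y + -0.000 z + 0.0338 y [-0.065  0.06 ] z [0.019 0.192]
side 0.95 1056 976 x= 0.006 y + 0.001 z + 0.0268 y [-0.057  0.066] z [0.022 0.192]
```

The picture now stands on the floor, caged by the fingers. I'll tip it back slowly, widening the gap as it leans.

Call:
move_arm(
  increments=[
    {"xyz": [0, -2, 0], "roll": 0, "grip": 17},
    {"xyz": [0, -3, 0], "roll": 0, "grip": 17},
    {"xyz": [0, -3, 0], "roll": 0, "grip": 18},
    {"xyz": [0, -3, 0], "roll": 0, "grip": 19},
    {"xyz": [0, -3, 0], "roll": 0, "grip": 19},
  ],
)

```text
time_s: 12.68
position: [0.6066, -0.2558, 0.1553]
tcp_rot: [[0.23, 0.973, -0.0], [0.973, -0.23, 0.0], [0.0, -0.0, -1.0]]
force: [-0.7, -0.4, -0.2]
opening: 0.186
grasp_force: 0.0
```

```bash
python3 mm.py|grep -v top
```

```text
t 12.6833 tcp ledge 0.015525505919167137 -0.00025053450636866625 [ 0.607 -0.256  0.155] [ 0.973 -0.23  -0.   ] [-0.652 -0.394 -0.166] 0.1860185303390275
scene 0.75 6110 6029 x= -0.003 y + -0.086 z + 0.0348 y [-0.065  0.061] z [0.019 0.192]
side 0.71 880 805 x= 0.009 y + -0.098 z + 0.0280 y [-0.054  0.066] z [0.021 0.193]
```

Call:
move_arm(
  increments=[
    {"xyz": [0, -3, 0], "roll": 0, "grip": 20},
    {"xyz": [0, -3, 0], "roll": 0, "grip": 20},
    {"xyz": [0, -3, 0], "roll": 0, "grip": 21},
    {"xyz": [0, -3, 0], "roll": 0, "grip": 22},
    {"xyz": [0, -3, 0], "roll": 0, "grip": 23},
  ],
)

```text
time_s: 13.4
position: [0.592, -0.2523, 0.1553]
tcp_rot: [[0.23, 0.973, -0.0], [0.973, -0.23, 0.0], [0.0, -0.0, -1.0]]
force: [0.0, -0.8, 0.5]
opening: 0.221
grasp_force: 0.1
```

```bash
python3 mm.py|grep -v top
```

```text
t 13.4 tcp ledge 0.0005240039494453646 -0.00023182719078538558 [ 0.592 -0.252  0.155] [ 0.973 -0.23  -0.   ] [ 0.035 -0.753  0.509] 0.22102875766210364
scene 0.63 6820 6773 x= -0.004 y + -0.198 z + 0.0363 y [-0.065  0.061] z [0.018 0.189]
side 0.82 599 569 x= 0.018 y + -0.196 z + 0.0290 y [-0.04   0.066] z [0.026 0.19 ]
```

Call:
move_arm(
  increments=[
    {"xyz": [0, -3, 0], "roll": 0, "grip": 23},
    {"xyz": [0, -3, 0], "roll": 0, "grip": 24},
    {"xyz": [0, -3, 0], "roll": 0, "grip": 24},
    {"xyz": [0, -3, 0], "roll": 0, "grip": 25},
    {"xyz": [0, -3, 0], "roll": 0, "grip": 25},
  ],
)

```text
time_s: 14.12
position: [0.5773, -0.2489, 0.1553]
tcp_rot: [[0.23, 0.973, -0.0], [0.973, -0.23, 0.0], [0.0, -0.0, -1.0]]
force: [-0.6, 1.0, -0.6]
opening: 0.247
grasp_force: 0.1
```

```bash
python3 mm.py|grep -v top
```

```text
t 14.1167 tcp ledge -0.01449804620129923 -0.0002571548873540535 [ 0.577 -0.249  0.155] [ 0.973 -0.23  -0.   ] [-0.589  1.009 -0.599] 0.2471837877478002
scene 0.8 7250 7226 x= -0.005 y + -0.299 z + 0.0376 y [-0.065  0.061] z [0.019 0.186]
side 0.59 428 409 x= 0.029 y + -0.295 z + 0.0300 y [-0.034  0.066] z [0.03  0.186]
```

Call:
move_arm(
  increments=[
    {"xyz": [0, -3, 0], "roll": 0, "grip": 26},
    {"xyz": [0, -3, 0], "roll": 0, "grip": 26},
    {"xyz": [0, -3, 0], "roll": 0, "grip": 27},
    {"xyz": [0, -3, 0], "roll": 0, "grip": 27},
    {"xyz": [0, -2, 0], "roll": 0, "grip": 28},
  ],
)

```text
time_s: 14.83
position: [0.5636, -0.2456, 0.1553]
tcp_rot: [[0.23, 0.973, -0.001], [0.973, -0.23, 0.0], [0.0, -0.001, -1.0]]
force: [-0.9, 0.4, -0.2]
opening: 0.272
grasp_force: 0.2
```

```bash
python3 mm.py|grep -v top
```

```text
t 14.8333 tcp ledge -0.028647028171493394 -0.00018238084851022218 [ 0.564 -0.246  0.155] [ 0.973 -0.23  -0.001] [-0.891  0.447 -0.244] 0.2717280825505575
scene 0.62 7741 7720 x= -0.005 y + -0.396 z + 0.0391 y [-0.065  0.061] z [0.019 0.181]
side 0.61 299 269 x= 0.050 y + -0.394 z + 0.0314 y [-0.021  0.068] z [0.024 0.183]
```

Call:
move_arm(
  increments=[
    {"xyz": [0, -2, 0], "roll": 0, "grip": 28},
    {"xyz": [0, -2, 0], "roll": 0, "grip": 29},
    {"xyz": [0, -2, 0], "roll": 0, "grip": 30},
    {"xyz": [0, -2, 0], "roll": 0, "grip": 31},
    {"xyz": [0, 0, 0], "roll": 0, "grip": 32},
  ],
)

```text
time_s: 15.55
position: [0.5558, -0.2437, 0.1553]
tcp_rot: [[0.23, 0.973, -0.001], [0.973, -0.23, 0.0], [0.0, -0.001, -1.0]]
force: [0.6, 0.5, -0.0]
opening: 0.312
grasp_force: 0.2
```

```bash
python3 mm.py|grep -v top;  python3 - <<'E'
from h import *
a=np.load('scene.npz')['im'][190:400,110:320];b=np.load('side.npz')['im'][60:200,210:350]
cv2.imwrite('pics/c2.png',np.hstack([cv2.resize(a,(400,400)),cv2.resize(b,(400,400))])[:,:,::-1])
E
```

```text
t 15.55 tcp ledge -0.03662518399311857 -0.00017602035816027708 [ 0.556 -0.244  0.155] [ 0.973 -0.23  -0.001] [ 0.557  0.473 -0.015] 0.31216283596023375
scene 0.62 7914 7891 x= -0.005 y + -0.463 z + 0.0400 y [-0.065  0.061] z [0.019 0.177]
side 0.7 180 164 x= -0.005 y + -0.462 z + 0.0372 y [-0.001  0.067] z [0.027 0.179]
```

View pics/c2.png

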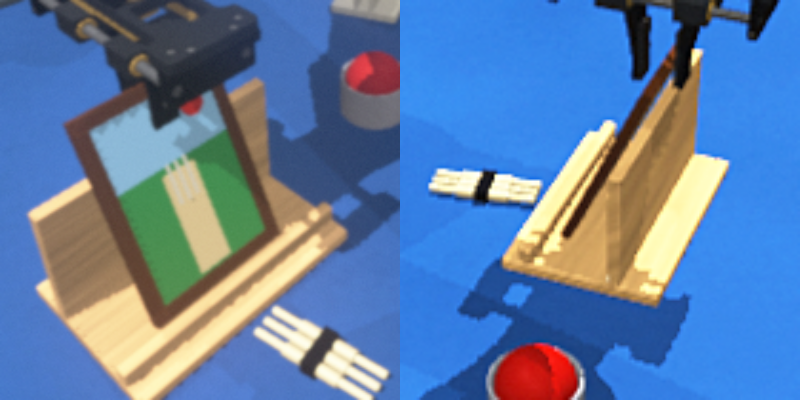

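Call:
move_arm(
  increments=[
    {"xyz": [0, -1, 0], "roll": 0, "grip": 33},
    {"xyz": [0, -1, 0], "roll": 0, "grip": 34},
    {"xyz": [0, -1, 0], "roll": 0, "grip": 35},
    {"xyz": [0, 0, 0], "roll": 0, "grip": 36},
    {"xyz": [0, 0, 0], "roll": 0, "grip": 37},
  ],
)

```text
time_s: 16.27
position: [0.5536, -0.2434, 0.1555]
tcp_rot: [[0.23, 0.973, 0.0], [0.973, -0.23, -0.0], [-0.0, 0.0, -1.0]]
force: [-0.0, 1.1, 0.0]
opening: 0.361
grasp_force: 0.0
```

```bash
python3 mm.py|grep -v top
```

```text
t 16.2667 tcp ledge -0.03884116518002179 -0.00033749730205823804 [ 0.554 -0.243  0.155] [ 0.973 -0.23   0.   ] [-0.021  1.135  0.033] 0.36078105785285924
scene 0.74 8003 7963 x= -0.006 y + -0.481 z + 0.0403 y [-0.065  0.061] z [0.019 0.176]
side 0.53 108 108 x= -0.010 y + -0.484 z + 0.0386 y [-0.003  0.067] z [0.026 0.178]
```

The picture rests on the rest at 25.7° with no load on the fingers. I'll open a bit more and withdraw straight up.

Call:
move_arm(
  increments=[
    {"xyz": [0, -1, 0], "roll": 0, "grip": 40},
    {"xyz": [0, -1, 0], "roll": 0, "grip": 45},
    {"xyz": [0, 0, 0], "roll": 0, "grip": 50},
    {"xyz": [0, 0, -5], "roll": 0, "grip": 50},
    {"xyz": [0, 0, -10], "roll": 0, "grip": 50},
  ],
)

```text
time_s: 16.98
position: [0.5507, -0.2423, 0.1697]
tcp_rot: [[0.23, 0.973, -0.002], [0.973, -0.23, 0.002], [0.001, -0.003, -1.0]]
force: [-0.1, 0.4, 0.3]
opening: 0.491
grasp_force: 0.0
```

Call:
move_arm(
  increments=[
    {"xyz": [0, 0, -20], "roll": 0, "grip": 50},
    {"xyz": [0, 0, -30], "roll": 0, "grip": 50},
    {"xyz": [0, 0, -30], "roll": 0, "grip": 50},
    {"xyz": [0, 0, -20], "roll": 0, "grip": 50},
    {"xyz": [0, 0, 0], "roll": 0, "grip": 50},
  ],
)

```text
time_s: 17.4
position: [0.5544, -0.2446, 0.277]
tcp_rot: [[0.23, 0.973, 0.01], [0.973, -0.23, -0.007], [-0.004, 0.012, -1.0]]
force: [0.4, -0.3, 0.1]
opening: 0.498
grasp_force: 0.0
```

```bash
python3 mm.py|grep -v top;  python3 - <<'E'
from h import *
a=np.load('scene.npz')['im'][140:420,110:390]
cv2.imwrite('pics/c3.png',cv2.resize(a,(560,560))[:,:,::-1])
E
```

```text
t 17.4 tcp ledge -0.037753050525454794 -0.001355539187795631 [ 0.554 -0.245  0.277] [ 0.973 -0.23   0.012] [ 0.427 -0.307  0.114] 0.49807622294941734
scene 0.55 8878 8821 x= -0.003 y + -0.479 z + 0.0402 y [-0.065  0.061] z [0.02  0.177]
side 0.86 156 156 x= -0.010 y + -0.481 z + 0.0385 y [-0.034  0.066] z [0.025 0.178]
```

View pics/c3.png

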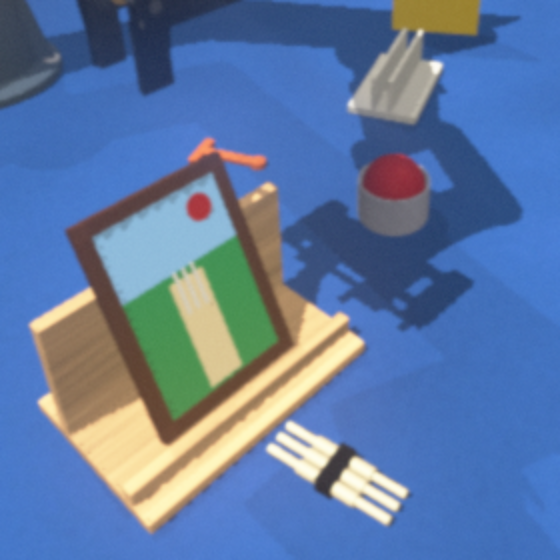

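The picture leans steadily at 25.6° with its foot centre near ledge x 30 mm, y about 0, and its face out. The gripper is clear, and the ball, key and bails have not moved. I'm handing in.

```bash
python3 -c "
from rig import bot
print(bot.hand_in())"
```

```text
the job is handed in; nothing more can be done
None
```

The framed cricket picture is leaning on the ledge at about 25.6°, picture side out with its foot about 30 mm along the ledge's x and mid-length, the cup and ball, spike key and bails look undisturbed, and I handed the job in at about 17.5 s; the hand-in returned no verdict.

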